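Pack the roaster's tasting kit into its caddy

ROBOT

A 6-joint arm with a two-finger parallel gripper is mounted at the origin on the work surface. World frame = base frame: x ahead of the robot, y to its left, z up, the work surface at z = 0. Lengths are in mm, angles in rad, forces in N, time in s.
With the tool pointing down it reaches from about 300 to 775 mm from the base axis. Payload 14.6 kg.
Tool frame: the origin (TCP) lies on the centre line of the jaws, within the pads' length; the fingertips stand 19 mm ahead of it and the grasp point (between the pads) is the TCP (bot.tips_ahead is the z of the fingertips in the tool frame, in mm); z points along the fingers, y is the line along which they close (so a half turn about z gives the same grasp; the last joint's range is limited). The gripper opens to 85 mm and grips with 20 to 120 N. Pads are 22 mm wide; open, the fingers measure 114 mm over their backs; the gripper's body (76 mm by 85 mm) begins 54 mm behind the grasp point. The pads swing forward as they close: fully open they stand 13 mm farther back than shut.
Start: joints at [1.251, 0.3, 1.521, -0, 1.321, -0.067], TCP at [137.562, 532.51, 250.281] pointing down, gripper open.
Joint ranges: [-3.03, 3.03], [-0.79, 2.21], [0.23, 2.52], [-1.04, 4.18], [0, 3.07], [-2.55, 2.55]. Speed limits (rad/s): [2.22, 2.22, 2.57, 3.14, 3.14, 3.14].

INTERFACE

Orientations are given as a unit quaternion [w, x, y, z].
In Python, from plant import bot gives the robot as it stands.
- The arm moves only by the tool play_rows, never from a script. Its argument "moves" is a list of rows, each an object with "translation": the shift along the tool's x, y, z normalised to -1 to 1, where 1 is 0.2 m, a list of three; "roll": the turn about the tool's z normalised to -1 to 1, where 1 is 180 degrees; "fingers": the opening, from 0 (shut) to 1 (fully open). A call has 1 to 10 rows; each row is the pose to reach, as a shift and turn from the pose commanded when the call began, along the tool's axes at that moment, turning the shorter way round; what a row does not reach only later rows make up. A row lasts 1/12 s, in which the tool goes at most 41.7 mm and 7.16 degrees, less where a joint would pass 70% of its speed; a pose out of reach is approached as far as the arm can. A call with a number of a shift or a turn outside -1 to 1 is refused whole. A call with a gripper value outside its range is refused whole. The fingers move at their own pace and stop on an object; "squeeze" is the grip in N (left out, the last holds). Time passes only in rows, so rows that repeat a pose let the fingers close. It gives the time, the measured TCP pose, the force, the opening and the grip force at its end, in the units of the state.
- bot.sense(): the state, without advancing time (a new reading comes with each control period).
- bot.camera(name): name is "scene" or "top" or "wrist"; returns a dict with "frame" (420x560x3 uint8, red, green, blue), "depth" (420x560 float32, mm along the optical axis (not along the pixel's ray), 0 where there is no reading), "mtx" (3x3 intrinsics, pixels), "origin" and "orientation" of the camera in the world; the wrist camera has in their place "mount" (4x4, takes a point from camera to tool coordinates, whose origin is the TCP and whose axes are the flange's). Camera axes: x right, y down, z forward; pixel columns grow to the right and rows downward; lengths in mm; the calibration is good to about 2 mm. A picture is of the moment at which its call begins: read the wrist's pose just before it.
- bot.finish_job(): hands the job in; it is judged then, once.
The state is a dict: "time": time; "joint_positions": joint angles; "qvel": joint speeds; "joint_efforts": joint torques, N m; "tool_pos": TCP position; "eef_rot": TCP orientation; "contact_force": force on the tool from outside, world axes, zero at the start; "moment": the same for the moment, N m; "opening": opening from 0.0 (shut) to 1.0 (fully open); "grasp_force": force on a finger pad.
Only numpy, scipy, OpenCV 4.12 (cv2) and the standard library are available. Lean on these libraries where they do the work, as an engineer would, in place of code of your own. Each camera call takes 0.05 s, during which the arm holds its last target. There are 200 camera calls.

TASK

Put the roaster's tasting kit away in the plywood caddy: lay the trier lengthwise in the trough, stand the tamper in the round well and the square tin in the square well, and drop the dosing ring over the post so that it lies flat. Each must be fully seated in its own place, about centred, and let go. The screwdriver (it looks like the trier) and the bag stamp with the square foot (it looks like the tamper) do not belong to the kit: leave them where they are.

Things in the scene. Friction and masses are not known exactly. Their poses are not given: they have to be found in the camera images.
- trier_center (a point): Coffee trier lying on the bench, 120 mm long: a square light-wood handle (24 x 24 mm, rounded edges, 75 mm long) and a short open steel half-tube 18 mm wide. The point is at its mid-length, 12 mm above its underside, on the handle 15 mm from the handle's front end. x runs along its length from handle to tube (handle from -60 to +15 mm), z up.
- tamper_center (a point): Tamper standing upright, 90 mm tall: a round steel foot 56 mm across and 24 mm high with a dark turned-wood handle above it, 30 mm thick at 50 to 80 mm above its underside. The point is on its axis half-way up, 45 mm above its underside. z up along the axis.
- tin_center (a point): Closed square metal sample tin, 58 x 58 mm and 70 mm tall, standing. The point is its centre, 35 mm above its underside. x and y square to its sides, z up.
- ring_center (a point): Aluminium dosing ring lying flat: 60 mm across, 24 mm high, with a through hole 36 mm across. The point is its centre, 12 mm above its underside. z along the axis.
- screwdriver_center (a point): Look-alike, not part of the kit: stubby screwdriver with the same wooden handle as the trier but a thin 6 mm round blade, 120 mm long. The point is at its mid-length, 12 mm above its underside. x from handle to blade, z up.
- stamp_center (a point): Look-alike, not part of the kit: bag stamp with a handle like the tamper's but a square wooden foot 52 x 52 mm, 24 mm high; 90 mm tall. The point is on its axis half-way up, 45 mm above its underside. z up.
- trough: Trough for the trier: two parallel wooden rails along the whole 126 mm of the insert, 46 mm apart (inside), 8 mm high above the plate, open at the ends. The trier lies along x, either way round. On a fixed grey insert plate (126 x 96 x 4 mm), one of four lying two by two in any order in the plywood caddy (rim 14 mm above the table). Origin: centre of the plate's underside, 6 mm above the table; things rest 4 mm above the origin. x along the 126 mm side, z up.
- round_well: Round well for the tamper: a wooden ring wall, 76 mm inside and 86 mm outside, 16 mm high above the plate. On a fixed grey insert plate (126 x 96 x 4 mm), one of four lying two by two in any order in the plywood caddy (rim 14 mm above the table). Origin: centre of the plate's underside, 6 mm above the table; things rest 4 mm above the origin. x along the 126 mm side, z up.
- square_well: Square well for the tin: four wooden walls, 76 x 76 mm inside, 6 mm thick, 16 mm high above the plate, sides along x and y. On a fixed grey insert plate (126 x 96 x 4 mm), one of four lying two by two in any order in the plywood caddy (rim 14 mm above the table). Origin: centre of the plate's underside, 6 mm above the table; things rest 4 mm above the origin. x along the 126 mm side, z up.
- post: Upright steel post for the dosing ring: 14 mm thick, 40 mm high above the plate, at the insert's centre. On a fixed grey insert plate (126 x 96 x 4 mm), one of four lying two by two in any order in the plywood caddy (rim 14 mm above the table). Origin: centre of the plate's underside, 6 mm above the table; things rest 4 mm above the origin. x along the 126 mm side, z up.
There are look-alikes about, which are no part of the job. What is shaped like the part that bears trier_center but blue or orange is not meant.

How it is judged (in metres and radians):
At the end, for the whole second after the job is handed in: Seated at full depth (5 mm), at rest: trier in trough (15 mm along x and y, 0.25 rad), tamper in round well (13 mm), tin in square well (15 mm), both upright to 0.1 rad, ring flat around post (15 mm). Screwdriver and stamp within 30 mm of their starts (x of trier_center in the frame of trough between -0.015 and 0.015 m and y of trier_center in the frame of trough between -0.015 and 0.015 m and z of trier_center in the frame of trough between 0.011 and 0.021 m and angle between the x axis of trier_center and the x axis of trough, either way round below 0.25 rad and horizontal distance between tamper_center and round_well below 0.013 m and z of tamper_center in the frame of round_well between 0.044 and 0.054 m and angle between each of tamper_center, tin_center's own z axis and vertical below 0.1 rad and horizontal distance between tin_center and square_well below 0.015 m and z of tin_center in the frame of square_well between 0.034 and 0.044 m and horizontal distance between ring_center and post below 0.015 m and z of ring_center in the frame of post between 0.011 and 0.021 m and angle between the z axis of ring_center and the z axis of post, either way round below 0.1 rad and linear speed of each of trier, tamper, tin, dosing_ring below 0.02 m/s and distance of each of screwdriver_center, stamp_center from where it was at the start of the episode below 0.03 m); the robot touches nothing.
It fails at once if the screwdriver was moved (distance of screwdriver_center from where it was at the start of the episode above 0.03 m).
It fails at once if the bag stamp was moved (distance of stamp_center from where it was at the start of the episode above 0.03 m).
It also fails if it takes over 106 s, if anything falls off the work surface, if the arm or the gripper's body presses on something with over 40 N, if the wrist force passes 120 N, or if a joint passes its speed limit or range.

## Working session

There is one attempt and no reset: what is moved stays moved. The work goes in short steps, Python scripts to look and compute and a tool call to move; the robot and the scene stay as the last step left them, time stands still between calls to the robot, and variables do not carry over. Pictures are saved under pics/ and viewed, at most 14 in all, crops included, and the job is handed in when it is done.

Besides the shell and the picture viewer there is one more tool, called after "Emit:" as a command line: name --argument value ..., lists and objects as JSON in quotes. play_rows: Moves the arm, as the interface text tells. Its arguments: {"type":"object","properties":{"moves":{"type":"array","items":{"type":"object","properties":{"translation":{"type":"array","items":{"type":"number","minimum":-1,"maximum":1}},"roll":{"type":"number","minimum":-1,"maximum":1},"fingers":{"type":"number"}}}},"squeeze":{"type":"number"}},"required":["moves"]}

```bash
ls; mkdir -p pics; python3 - <<'E'
from plant import bot
import cv2,numpy as np
print(bot.sense())
for n in ("top","scene"):
    c=bot.camera(n); cv2.imwrite(f"pics/{n}0.png",c["frame"][:,:,::-1]); np.savez(f"{n}0.npz",**c)
    print(n,c["mtx"],c["origin"],c["orientation"])
E
```

```text
pics
{'time': 0.0, 'joint_positions': array([ 1.25136851e+00,  3.00490802e-01,  1.52160139e+00,  1.64231127e-05,
        1.32072070e+00, -6.65991143e-02]), 'qvel': array([ 0.00043301, -0.00142444, -0.00083884,  0.00075884, -0.00044881,
       -0.00055   ]), 'joint_efforts': array([-4.38175693e-04, -5.43510890e+01, -3.61783934e+01, -1.63903997e-04,
        4.08308391e-03, -2.70943519e-05]), 'tool_pos': array([137.50781327, 532.30308536, 249.70190931]), 'eef_rot': array([-1.24838420e-04,  1.26079920e-01,  9.92019900e-01, -5.97263062e-04]), 'contact_force': array([ 0.10443626, -0.58832857, -0.00932198]), 'moment': array([ 0.02683704,  0.03016554, -0.02575725]), 'grasp_force': 0.0, 'opening': 0.9993666854929446}
top [[471.07400949   0.         273.43635322]
 [  0.         471.07400949 215.91247477]
 [  0.           0.           1.        ]] [ 289.85389421   77.08541415 1521.64733748] [-0.04242314  0.71157789 -0.6999656   0.04365014]
scene [[512.92277227   0.         286.68230862]
 [  0.         512.92277227 205.4423298 ]
 [  0.           0.           1.        ]] [1058.74633925 -329.27742439 1227.64184934] [-0.24564058  0.84135311  0.46366721 -0.12960852]
```

View pics/top0.png

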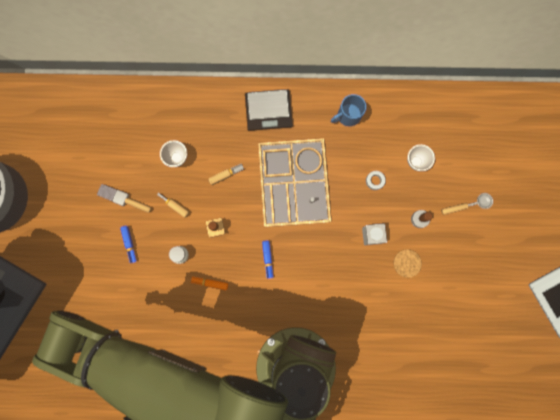

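View pics/scene0.png

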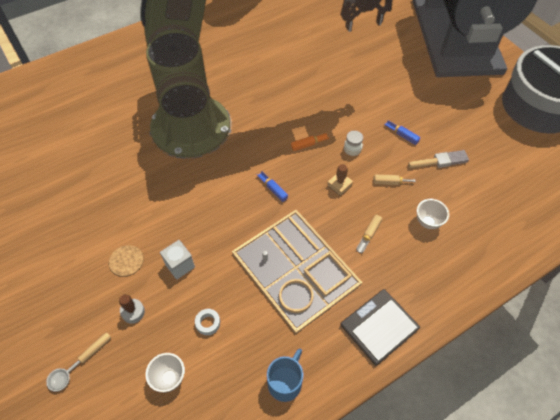

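Top view: trier near (225,174), screwdriver (173,204), stamp (215,227), tamper (423,218), tin (375,234), ring (376,180), caddy around (295,182), with the square well upper left, round well upper right, trough lower left and post lower right.

```bash
cat > h.py <<'E'
import numpy as np,cv2
from scipy.spatial.transform import Rotation as R
def rot(q): return R.from_quat([q[1],q[2],q[3],q[0]]).as_matrix()
def pose(c,s=None):
    if "mount" in c:
        M=np.array(c["mount"]);Rt=rot(s["eef_rot"]);return Rt@M[:3,:3],Rt@M[:3,3]+s["tool_pos"]
    return rot(c["orientation"]),np.array(c["origin"])
def ray(c,uv,z,s=None):
    "pixels (N,2) to plane z"
    Rm,o=pose(c,s);uv=np.atleast_2d(uv).astype(float);K=c["mtx"]
    d=np.c_[(uv[:,0]-K[0,2])/K[0,0],(uv[:,1]-K[1,2])/K[1,1],np.ones(len(uv))]@Rm.T
    return o+d*((z-o[2])/d[:,2])[:,None]
def cloud(c,s=None):
    Rm,o=pose(c,s);K=c["mtx"];v,u=np.mgrid[:c["depth"].shape[0],:c["depth"].shape[1]];D=c["depth"]
    P=np.stack([(u-K[0,2])/K[0,0]*D,(v-K[1,2])/K[1,1]*D,D],-1)@Rm.T+o
    P[D<=0]=np.nan
    return P
E
python3 - <<'E'
from h import *
c=dict(np.load("top0.npz"));P=cloud(c);np.set_printoptions(precision=1,suppress=True)
print(c["depth"][280,330],P[200,350],P[290,500],P[120,200])
m=np.nan_to_num(P[...,2]>7).astype(np.uint8)
n,l,st,ce=cv2.connectedComponentsWithStats(m)
for i in range(1,n):
    if 12<st[i,4]<8000 and 90<ce[i][0]<520 and 100<ce[i][1]<290:
        Q=P[l==i];zt=np.percentile(Q[:,2],95)
        r=cv2.minAreaRect(Q[:,:2].astype(np.float32))
        print(ce[i],st[i,4],"ztop",zt,"mean",Q.mean(0),"rect",np.array(r[0]),np.array(r[1]),r[2])
for n,b in (("top",(80,120,360,180)),):
    im=c["frame"][b[1]:b[1]+b[3],b[0]:b[0]+b[2],::-1]
    cv2.imwrite("pics/crop0.png",cv2.resize(im,None,fx=2.2,fy=2.2,interpolation=cv2.INTER_CUBIC))
E
```

```text
1500.2207 [ 532.3 -173.1    2.2] [ 249.6 -651.6    1.1] [793.2 325.6   3.6]
[268.2 109.2] 1746 ztop 27.10470367113993 mean [828.1  99.2  20.8] rect [832.3 102.7] [143.2 158.9] 7.529623508453369
[350.2 109.9] 632 ztop 87.93521539249409 mean [ 820.1 -166.9   49.2] rect [ 826.6 -173.1] [ 87.6 141.5] 62.16650390625
[172.8 152.5] 499 ztop 57.79998654106388 mean [673.5 404.8  32.9] rect [668.6 399.2] [84.9 87.7] 66.00363159179688
[294.  181.9] 4971 ztop 25.882935901190763 mean [587.7  11.   13.7] rect [590.2   9.8] [281.5 230.7] 3.9366424083709717
[420.9 156.6] 522 ztop 59.02720502988924 mean [ 673.2 -398.    33. ] rect [ 675.8 -389.9] [101.9  83.5] 6.287033557891846
[222.8 174.5] 243 ztop 28.81246252672538 mean [606.2 242.4  20.5] rect [614.4 235.4] [ 38.1 120.3] 35.433494567871094
[375.1 179.6] 211 ztop 30.30760394734932 mean [ 597.3 -251.3   23.1] rect [ 598.4 -251.6] [59.2 59.4] 32.8742790222168
[120.  197.2] 533 ztop 24.76464980374626 mean [526.5 572.2  18.8] rect [521.7 563.8] [190.5  45.7] 70.25077056884766
[175.2 206. ] 212 ztop 29.031894908148523 mean [500.4 392.   22.8] rect [507
[... 773 characters left out ...]
4 ztop 65.33882614159134 mean [345.6 369.1  52.4] rect [346.  371.4] [50.4 50. ] 31.61309814453125
[405.1 252.2] 16 ztop 12.412393381778656 mean [ 364.8 -348.     9.3] rect [ 364.5 -343.8] [14.6 20.8] 39.144676208496094
[406.4 260.3] 138 ztop 13.653472084481939 mean [ 339.  -351.7    9.6] rect [ 341.5 -349.2] [48.6 84.4] 21.205659866333008
[415.4 268.7] 42 ztop 11.186725481410406 mean [ 312.8 -380.1    9.4] rect [ 311.6 -379. ] [17.9 64.4] 47.647220611572266
[406.5 268.9] 23 ztop 13.765078875064567 mean [ 311.7 -351.4    9.7] rect [ 311.7 -352.3] [13.2 36.5] 38.98454284667969
[212.  282.9] 241 ztop 29.231023192353405 mean [257.5 266.3  21.6] rect [260.  275.5] [118.9  27.8] 79.67953491210938
```

View pics/crop0.png

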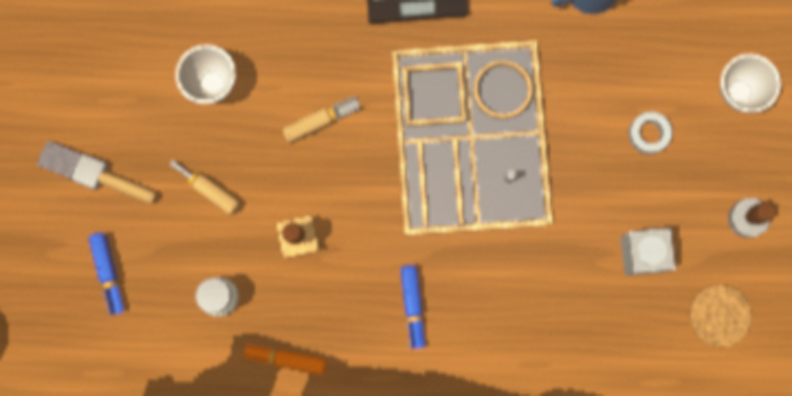

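Emit:
play_rows --moves '[{"translation": [-0.85,-0.473,-0.167]},{"translation": [-0.85,-0.473,-0.167]},{"translation": [-0.85,-0.473,-0.167]},{"translation": [-0.85,-0.473,-0.167]},{"translation": [-0.85,-0.473,-0.167]},{"translation": [-0.85,-0.473,-0.167]}]'

```text
invalid input
```

Emit:
play_rows --moves '[{"translation": [-0.85,-0.473,-0.167]},{"translation": [-0.85,-0.473,-0.167]},{"translation": [-0.85,-0.473,-0.167]},{"translation": [-0.85,-0.473,-0.167]},{"translation": [-0.85,-0.473,-0.167]},{"translation": [-0.85,-0.473,-0.167]}]'

```text
invalid input
```

Emit:
play_rows --moves '[{"translation": [-0.85,-0.473,-0.167],"roll": -0.0805},{"translation": [-0.85,-0.473,-0.167],"roll": -0.0805},{"translation": [-0.85,-0.473,-0.167],"roll": -0.0805},{"translation": [-0.85,-0.473,-0.167],"roll": -0.0805},{"translation": [-0.85,-0.473,-0.167],"roll": -0.0805},{"translation": [-0.85,-0.473,-0.167],"roll": -0.0805},{"translation": [-0.85,-0.473,-0.167],"roll": -0.0805}]'

```text
invalid input
```

```bash
cat > snap.py <<'E'
import sys
from h import *
from plant import bot
s=bot.sense();c=bot.camera("wrist")
np.set_printoptions(precision=3,suppress=True)
print({k:np.round(s[k],3) for k in("time","tool_pos","eef_rot","opening","joint_positions")})
cv2.imwrite(f"pics/{sys.argv[1]}.png",c["frame"][:,:,::-1]);np.savez(sys.argv[1]+".npz",**c,**s)
P=cloud(c,s);print(c["mtx"],c["mount"])
E
python3 snap.py w1
```

```text
{'time': np.float64(0.1), 'tool_pos': array([137.511, 532.335, 249.781]), 'eef_rot': array([-0.   ,  0.126,  0.992, -0.001]), 'opening': np.float64(1.002), 'joint_positions': array([ 1.251,  0.3  ,  1.522, -0.   ,  1.321, -0.067])}
[[331.195   0.    285.937]
 [  0.    331.195 210.301]
 [  0.      0.      1.   ]] [[  -0.      -0.955   -0.298   76.723]
 [   1.       0.      -0.      -0.044]
 [   0.      -0.298    0.955 -122.856]
 [   0.       0.       0.       1.   ]]
```

View pics/w1.png

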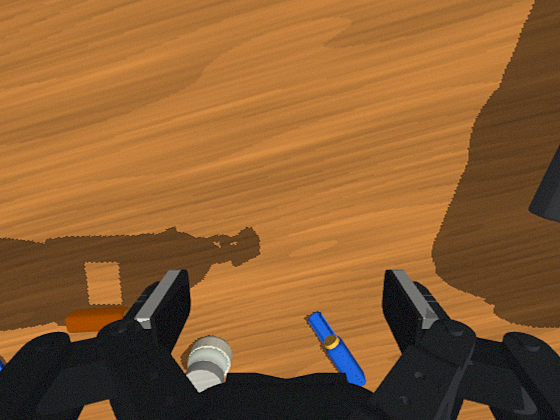

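Emit:
play_rows --moves '[{"translation": [-0.85,-0.473,-0.167],"roll": 0,"fingers": 1},{"translation": [-0.85,-0.473,-0.167],"roll": 0,"fingers": 1},{"translation": [-0.85,-0.473,-0.167],"roll": 0,"fingers": 1},{"translation": [-0.85,-0.473,-0.167],"roll": 0,"fingers": 1},{"translation": [-0.85,-0.473,-0.167],"roll": 0,"fingers": 1},{"translation": [-0.85,-0.473,-0.167],"roll": 0,"fingers": 1}]' --squeeze 40

```text
time: 0.65
tool_pos: [281.6, 395.7, 284.8]
eef_rot: [0.001, 0.128, 0.992, 0.0]
contact_force: [0.3, 0.5, 0.0]
opening: 1.001
grasp_force: 0.0
```

Emit:
play_rows --moves '[{"translation": [-0.85,-0.473,-0.167],"roll": 0,"fingers": 1},{"translation": [-0.85,-0.473,-0.167],"roll": 0,"fingers": 1},{"translation": [-0.85,-0.473,-0.167],"roll": 0,"fingers": 1},{"translation": [-0.85,-0.473,-0.167],"roll": 0,"fingers": 1},{"translation": [-0.85,-0.473,-0.167],"roll": 0,"fingers": 1},{"translation": [-0.85,-0.473,-0.167],"roll": 0,"fingers": 1}]' --squeeze 40

```text
time: 1.15
tool_pos: [422.3, 261.4, 317.6]
eef_rot: [0.001, 0.128, 0.992, -0.0]
contact_force: [0.4, -0.8, 0.5]
opening: 1.002
grasp_force: 0.0
```

Emit:
play_rows --moves '[{"translation": [-0.85,-0.473,-0.167],"roll": -0.0805,"fingers": 1},{"translation": [-0.85,-0.473,-0.167],"roll": -0.0805,"fingers": 1},{"translation": [-0.85,-0.473,-0.167],"roll": -0.0805,"fingers": 1},{"translation": [-0.85,-0.473,-0.167],"roll": -0.0805,"fingers": 1},{"translation": [-0.85,-0.473,-0.167],"roll": -0.0805,"fingers": 1},{"translation": [-0.85,-0.473,-0.167],"roll": -0.0805,"fingers": 1},{"translation": [-0.85,-0.473,-0.167],"roll": -0.0805,"fingers": 1}]' --squeeze 40

```text
time: 1.73
tool_pos: [560.9, 129.6, 349.6]
eef_rot: [-0.001, 0.001, 1.0, -0.0]
contact_force: [0.2, 0.2, -0.3]
opening: 1.001
grasp_force: 0.0
```

```bash
python3 snap.py w2
```

```text
{'time': np.float64(1.733), 'tool_pos': array([560.94 , 129.642, 349.592]), 'eef_rot': array([-0.001,  0.001,  1.   , -0.   ]), 'opening': np.float64(1.001), 'joint_positions': array([ 0.163,  0.307,  1.284,  0.   ,  1.551, -1.405])}
[[331.195   0.    285.937]
 [  0.    331.195 210.301]
 [  0.      0.      1.   ]] [[  -0.      -0.955   -0.298   76.714]
 [   1.       0.      -0.       0.108]
 [   0.      -0.298    0.955 -122.856]
 [   0.       0.       0.       1.   ]]
```

View pics/w2.png

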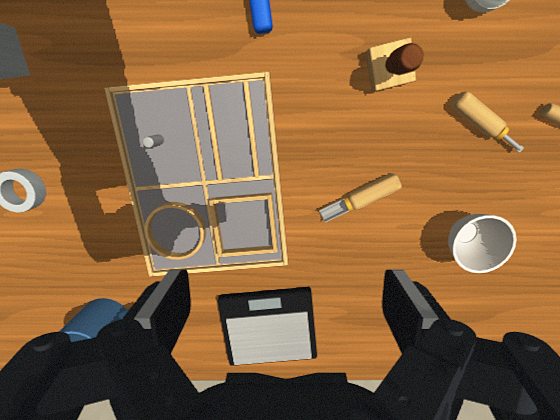

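```bash
python3 - <<'E'
from h import *
np.set_printoptions(precision=1,suppress=True)
d=dict(np.load("w2.npz"));s=d
P=cloud(d,s);c=d
print("corners z14",ray(c,[(106,89),(268,73),(287,265),(151,275)],14,s)[:,:2])
box=np.zeros((420,560),np.uint8);cv2.fillPoly(box,[np.array([(106,89),(268,73),(287,265),(151,275)])],1)
z=P[...,2]
print("plate z",np.nanmedian(z[100:130,160:185]),"table",np.nanmedian(z[120:160,310:330]))
def comps(m,name,zp,mn=15):
    n,l,st,ce=cv2.connectedComponentsWithStats(m.astype(np.uint8))
    for i in range(1,n):
        if st[i,4]<mn: continue
        v,u=np.nonzero(l==i);X=ray(c,np.c_[u,v],zp,s)[:,:2]
        r=cv2.minAreaRect(X.astype(np.float32));(e,ra)=cv2.minEnclosingCircle(X.astype(np.float32))
        print(name,ce[i],st[i,4],"z",np.median(z[l==i]),"mean",X.mean(0),"rect",np.array(r[0]),np.array(r[1]),r[2],"circ",np.array(e),ra)
b=box>0
comps(b&(z>23)&(z<33),"well26",26)
comps(b&(z>38),"post50",50,5)
hsv=cv2.cvtColor(c["frame"],cv2.COLOR_RGB2HSV)
comps(b&(hsv[...,1]<70),"grey",10,100)
a=np.zeros_like(b);a[165:230,305:410]=1
comps(a&(z>14),"trier",24)
comps(a&(hsv[...,1]<70)&(hsv[...,2]>60),"tube",12)
cv2.imwrite("pics/wood.png",0)
Q=P[a&(z>10)];
# rails at row 130
for r in (110,130,150): 
    w=(hsv[r,:,1]>75)&b[r]; e=np.nonzero(np.diff(w.astype(int)))[0]; print(r,e,[tuple(ray(c,[(u+.5,r)],18,s)[0,:2].round()) for u in e])
E
```

```text
corners z14 [[ 461.1 -104.6]
 [ 442.2  106.7]
 [ 714.4  130.8]
 [ 731.1  -79.2]]
plate z 9.397260888245285 table -0.6962913574276399
well26 [157.2 139.7] 28 z 27.662135638330994 mean [525.  -40.9] rect [524.9 -41.4] [13.5  6.4] 10.514984130859375 circ [525.3 -43.8] 6.775648593902588
well26 [243.  225.1] 942 z 25.24154963305216 mean [646.   67.8] rect [647.5  68. ] [88.2 87.8] 5.079471111297607 circ [648.   68.1] 61.32495880126953
well26 [172.7 231.7] 596 z 25.16718837659954 mean [655.6 -33.9] rect [656.2 -33.6] [83.5 85.4] 85.58525848388672 circ [656.3 -33. ] 42.99015808105469
post50 [148.8 141.6] 129 z 48.65776173221167 mean [525.  -42.6] rect [525.1 -42.6] [13.2 16.6] 17.46295738220215 circ [524.6 -42.8] 8.406164169311523
post50 [175.8 271.7] 85 z 348.7874393091778 mean [706.6 -27. ] rect [707.1 -27.4] [30.4  6.3] 89.90324401855469 circ [707.1 -27.4] 15.532546997070312
grey [260.6 127.1] 1352 z nan mean [510.7  95.3] rect [512.9  95.6] [124.8  19.7] 5.155471324920654 circ [513.   95.4] 62.80593490600586
grey [231.7 129.6] 3136 z nan mean [513.9  56. ] rect [516.5  56.2] [125.1  45.
[... 1896 characters left out ...]
.0), np.float64(80.0)), (np.float64(513.0), np.float64(86.0)), (np.float64(513.0), np.float64(106.0)), (np.float64(513.0), np.float64(114.0))]
150 [120 126 196 200 212 218 250 256 270 276] [(np.float64(539.0), np.float64(-96.0)), (np.float64(539.0), np.float64(-87.0)), (np.float64(540.0), np.float64(8.0)), (np.float64(540.0), np.float64(13.0)), (np.float64(540.0), np.float64(30.0)), (np.float64(540.0), np.float64(38.0)), (np.float64(540.0), np.float64(81.0)), (np.float64(540.0), np.float64(90.0)), (np.float64(540.0), np.float64(109.0)), (np.float64(540.0), np.float64(117.0))][ WARN:0@0.366] global loadsave.cpp:1063 imwrite_ Unsupported depth image for selected encoder is fallbacked to CV_8U.
```

w2 shows the caddy (corners 106,89 / 268,73 / 287,265 / 151,275), with trough upper right, post at (150,141), round well (174,230), square well (243,225), and the trier at (360,197). Heights and sizes match what is given, so I'm moving to the trier.

Emit:
play_rows --moves '[{"translation": [-0.21,0.57,1.0],"roll": 0.344,"fingers": 1},{"translation": [-0.21,0.57,1.0],"roll": 0.344,"fingers": 1},{"translation": [-0.21,0.57,1.0],"roll": 0.344,"fingers": 1},{"translation": [-0.21,0.57,1.0],"roll": 0.344,"fingers": 1},{"translation": [-0.21,0.57,1.0],"roll": 0.344,"fingers": 1},{"translation": [-0.21,0.57,1.0],"roll": 0.344,"fingers": 1},{"translation": [-0.21,0.57,1.0],"roll": 0.344,"fingers": 1},{"translation": [-0.21,0.57,1.0],"roll": 0.344,"fingers": 1},{"translation": [-0.21,0.57,1.0],"roll": 0.344,"fingers": 1},{"translation": [-0.21,0.57,1.0],"roll": 0.344,"fingers": 1}]'

```text
time: 2.62
tool_pos: [601.1, 245.9, 150.3]
eef_rot: [-0.0, 0.515, 0.857, -0.0]
contact_force: [-0.6, -0.4, -0.6]
opening: 1.001
grasp_force: 0.0
```

```bash
sed -i '$d' snap.py; echo 'x=rot(s["eef_rot"])[:,0];print("yaw",np.degrees(np.arctan2(x[1],x[0])))' >>snap.py; python3 snap.py w3; python3 - <<'E'
from h import *
np.set_printoptions(precision=1,suppress=True)
c=s=dict(np.load("w3.npz"));P=cloud(c,s)
z=P[...,2]; hsv=cv2.cvtColor(c["frame"],cv2.COLOR_RGB2HSV)
m=((z>9)&(z<40)&(np.hypot(P[...,0]-608,P[...,1]-233)<90)).astype(np.uint8)
n,l,st,ce=cv2.connectedComponentsWithStats(m)
for i in range(1,n):
    if st[i,4]>100:
        Q=P[l==i]; T=Q[Q[:,2]>21.5][:,:2]; r=cv2.minAreaRect(Q[:,:2].astype(np.float32)); r2=cv2.minAreaRect(T.astype(np.float32)) if len(T)>9 else 0
        print(ce[i],st[i,4],r,r2)
E
```

```text
{'time': np.float64(2.617), 'tool_pos': array([601.099, 245.861, 150.323]), 'eef_rot': array([-0.   ,  0.515,  0.857, -0.   ]), 'opening': np.float64(1.001), 'joint_positions': array([ 0.332,  0.609,  1.314,  0.   ,  1.219, -0.157])}
yaw 117.98120062134423
[289.4 201.1] 3110 ((609.53857421875, 234.7434844970703), (23.555641174316406, 120.16136932373047), 27.423337936401367) ((600.592529296875, 251.28668212890625), (21.30337905883789, 79.53324127197266), 27.207244873046875)
```

View pics/w3.png

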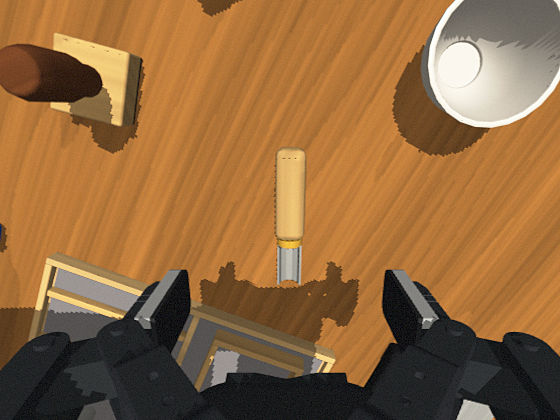

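Emit:
play_rows --moves '[{"translation": [-0.009,0.012,0.3],"roll": 0.004,"fingers": 1},{"translation": [-0.009,0.012,0.5],"roll": 0.004,"fingers": 1},{"translation": [-0.009,0.012,0.61],"roll": 0.004,"fingers": 1},{"translation": [-0.009,0.012,0.61],"roll": 0.004,"fingers": 1},{"translation": [-0.009,0.012,0.61],"roll": 0.004,"fingers": 1}]'

```text
time: 3.08
tool_pos: [604.3, 244.1, 27.8]
eef_rot: [-0.001, 0.519, 0.855, -0.001]
contact_force: [-0.4, -0.1, 1.6]
opening: 1.001
grasp_force: 0.0
```

Emit:
play_rows --moves '[{"translation": [0,0,0],"roll": 0,"fingers": 0},{"translation": [0,0,0],"roll": 0,"fingers": 0},{"translation": [0,0,0],"roll": 0,"fingers": 0},{"translation": [0,0,0],"roll": 0,"fingers": 0},{"translation": [0,0,0],"roll": 0,"fingers": 0},{"translation": [0,0,0],"roll": 0,"fingers": 0},{"translation": [0,0,0],"roll": 0,"fingers": 0},{"translation": [0,0,0],"roll": 0,"fingers": 0},{"translation": [0,0,0],"roll": 0,"fingers": 0},{"translation": [0,0,0],"roll": 0,"fingers": 0}]' --squeeze 40

```text
time: 3.92
tool_pos: [605.8, 243.9, 29.7]
eef_rot: [0.0, 0.52, 0.854, 0.001]
contact_force: [-1.2, 0.6, 7.1]
opening: 0.272
grasp_force: 40.2
```

Emit:
play_rows --moves '[{"translation": [0,0,-0.1],"roll": 0,"fingers": 0},{"translation": [0,0,-0.25],"roll": 0,"fingers": 0},{"translation": [0,0,-0.4],"roll": 0,"fingers": 0},{"translation": [0,0,-0.4],"roll": 0,"fingers": 0},{"translation": [0,0,-0.4],"roll": 0,"fingers": 0}]'

```text
time: 4.33
tool_pos: [606.0, 243.9, 110.5]
eef_rot: [0.001, 0.52, 0.854, 0.001]
contact_force: [-0.8, 0.8, -0.9]
opening: 0.271
grasp_force: 39.6
```

Emit:
play_rows --moves '[{"translation": [-0.15,-0.22,0],"roll": -0.09,"fingers": 0},{"translation": [-0.3,-0.44,0],"roll": -0.18,"fingers": 0},{"translation": [-0.45,-0.65,0],"roll": -0.27,"fingers": 0},{"translation": [-0.609,-0.874,0],"roll": -0.377,"fingers": 0},{"translation": [-0.609,-0.874,0],"roll": -0.377,"fingers": 0},{"translation": [-0.609,-0.874,0],"roll": -0.377,"fingers": 0},{"translation": [-0.609,-0.874,0],"roll": -0.377,"fingers": 0},{"translation": [-0.609,-0.874,0],"roll": -0.377,"fingers": 0},{"translation": [-0.609,-0.874,0],"roll": -0.377,"fingers": 0},{"translation": [-0.609,-0.874,0],"roll": -0.377,"fingers": 0}]'

```text
time: 5.17
tool_pos: [505.4, 55.0, 107.3]
eef_rot: [-0.001, -0.049, 0.999, 0.0]
contact_force: [-0.3, -0.1, -1.2]
opening: 0.267
grasp_force: 39.7
```

```bash
python3 snap.py w4
```

```text
{'time': np.float64(5.167), 'tool_pos': array([505.402,  55.01 , 107.336]), 'eef_rot': array([-0.001, -0.049,  0.999,  0.   ]), 'opening': np.float64(0.267), 'joint_positions': array([ 0.036,  0.381,  1.777,  0.   ,  0.986, -1.632])}
yaw -174.38436115899108
```

View pics/w4.png

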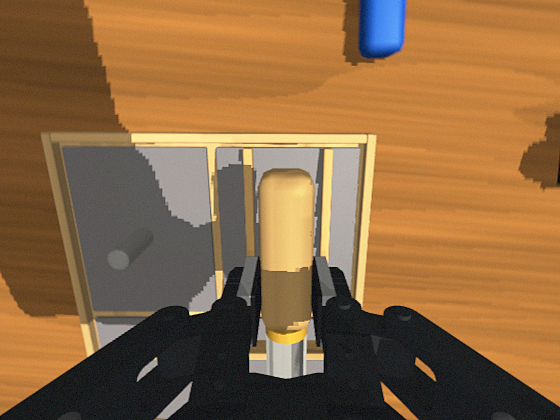

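Emit:
play_rows --moves '[{"translation": [-0.005,0.003,0.15],"roll": 0.002,"fingers": 0},{"translation": [-0.005,0.003,0.25],"roll": 0.002,"fingers": 0},{"translation": [-0.005,0.003,0.3],"roll": 0.002,"fingers": 0},{"translation": [-0.005,0.003,0.33],"roll": 0.002,"fingers": 0},{"translation": [-0.005,0.003,0.34],"roll": 0.002,"fingers": 0},{"translation": [-0.005,0.003,0.34],"roll": 0.002,"fingers": 0}]'

```text
time: 5.72
tool_pos: [507.1, 55.9, 40.6]
eef_rot: [-0.0, -0.042, 0.999, -0.0]
contact_force: [-0.0, -0.4, -1.0]
opening: 0.273
grasp_force: 39.7
```

Emit:
play_rows --moves '[{"translation": [0,0,0],"roll": 0,"fingers": 0.7},{"translation": [0,0,0],"roll": 0,"fingers": 0.7},{"translation": [0,0,0],"roll": 0,"fingers": 0.7},{"translation": [0,0,0],"roll": 0,"fingers": 0.7},{"translation": [0,0,0],"roll": 0,"fingers": 0.7},{"translation": [0,0,0],"roll": 0,"fingers": 0.7}]'

```text
time: 6.22
tool_pos: [507.1, 55.9, 40.7]
eef_rot: [0.0, -0.042, 0.999, -0.0]
contact_force: [-0.1, -0.0, 0.4]
opening: 0.699
grasp_force: 0.0
```

Emit:
play_rows --moves '[{"translation": [0,0,-0.3],"roll": 0,"fingers": 1},{"translation": [0,0,-0.6],"roll": 0,"fingers": 1},{"translation": [0,0,-1],"roll": 0,"fingers": 1},{"translation": [0,0,-1],"roll": 0,"fingers": 1},{"translation": [0,0,-1],"roll": 0,"fingers": 1},{"translation": [0,0,-1],"roll": 0,"fingers": 1}]'

```text
time: 6.72
tool_pos: [508.8, 56.0, 247.5]
eef_rot: [0.005, -0.042, 0.999, -0.0]
contact_force: [0.6, 0.4, 0.1]
opening: 1.002
grasp_force: 0.0
```

```bash
python3 snap.py w5; python3 - <<'E'
from h import *
np.set_printoptions(precision=1,suppress=True)
c=s=dict(np.load("w5.npz"));P=cloud(c,s)
z=P[...,2]
m=(z>21)&(z<40)&(np.hypot(P[...,0]-516,P[...,1]-56)<75)
n,l,st,ce=cv2.connectedComponentsWithStats(m.astype(np.uint8))
for i in range(1,n):
    if st[i,4]>80:
        Q=P[l==i]; r=cv2.minAreaRect(Q[:,:2].astype(np.float32)); print(ce[i],st[i,4],np.percentile(Q[:,2],[5,50,95]),r)
E
```

```text
{'time': np.float64(6.717), 'tool_pos': array([508.819,  56.008, 247.505]), 'eef_rot': array([ 0.005, -0.042,  0.999, -0.   ]), 'opening': np.float64(1.002), 'joint_positions': array([ 0.038,  0.212,  1.638,  0.   ,  1.281, -1.618])}
yaw -175.1318112751254
[285.7 169.5] 1797 [26.3 32.5 34.2] ((510.3226318359375, 55.90753936767578), (107.09375, 23.682998657226562), 5.467856407165527)
```

Emit:
play_rows --moves '[{"translation": [-0.156,-0.784,0],"roll": 0,"fingers": 1},{"translation": [-0.156,-0.784,0],"roll": 0,"fingers": 1},{"translation": [-0.156,-0.784,0],"roll": 0,"fingers": 1},{"translation": [-0.156,-0.784,0],"roll": 0,"fingers": 1},{"translation": [-0.156,-0.784,0],"roll": 0,"fingers": 1}]'

```text
time: 7.18
tool_pos: [551.8, -102.7, 238.6]
eef_rot: [-0.001, -0.04, 0.999, -0.0]
contact_force: [-1.4, 0.2, -0.4]
opening: 1.002
grasp_force: 0.0
```

Emit:
play_rows --moves '[{"translation": [-0.156,-0.784,0],"roll": 0,"fingers": 1},{"translation": [-0.156,-0.784,0],"roll": 0,"fingers": 1},{"translation": [-0.156,-0.784,0],"roll": 0,"fingers": 1},{"translation": [-0.156,-0.784,0],"roll": 0,"fingers": 1},{"translation": [-0.156,-0.784,0],"roll": 0,"fingers": 1},{"translation": [-0.156,-0.784,0],"roll": 0,"fingers": 1},{"translation": [-0.156,-0.784,0],"roll": 0,"fingers": 1}]'

```text
time: 7.77
tool_pos: [595.5, -250.6, 239.2]
eef_rot: [-0.001, -0.042, 0.999, 0.001]
contact_force: [0.8, 1.4, 0.6]
opening: 0.999
grasp_force: 0.0
```

```bash
python3 snap.py w6; cat > blobs.py <<'E'
import sys
from h import *
np.set_printoptions(precision=1,suppress=True)
c=s=dict(np.load(sys.argv[1]+".npz"));P=cloud(c,s);z0=float(sys.argv[2]);z1=float(sys.argv[3])
m=(P[...,2]>z0)&(P[...,2]<z1)
n,l,st,ce=cv2.connectedComponentsWithStats(m.astype(np.uint8))
for i in range(1,n):
    if st[i,4]>100:
        Q=P[l==i]; q=Q[:,:2].astype(np.float32);r=cv2.minAreaRect(q);e=cv2.minEnclosingCircle(q)
        print(ce[i],st[i,4],"z",np.percentile(Q[:,2],[5,50,95]),"rect",np.r_[r[0],r[1],r[2]],"circ",np.r_[e[0],e[1]])
E
python3 blobs.py w6 18 30; echo; python3 blobs.py w6 60 100
```

```text
{'time': np.float64(7.767), 'tool_pos': array([ 595.525, -250.589,  239.219]), 'eef_rot': array([-0.001, -0.042,  0.999,  0.001]), 'opening': np.float64(0.999), 'joint_positions': array([-0.455,  0.527,  1.23 ,  0.   ,  1.387, -2.111])}
yaw -175.13285691086023
[148.   44.1] 1991 z [21.5 23.3 24.8] rect [ 473.6 -393.4   48.8   55.2   73.7] circ [ 472.4 -396.4   28.1]
[312.3  25.8] 192 z [18.6 24.4 29.3] rect [ 446.3 -238.8    2.3   57.2    5.1] circ [ 445.2 -238.9   28.6]
[33.3 70.6] 616 z [18.1 18.9 20.2] rect [ 506.9 -502.8   12.2   69.3   17.2] circ [ 507.1 -502.8   34.7]
[283.5 183.8] 1610 z [21.4 23.2 24.5] rect [ 596.2 -252.7   58.5   58.     3.9] circ [ 596.6 -252.8   29.9]
[142.1 244.4] 978 z [18.6 24.2 29.2] rect [ 671.8 -396.9   66.4   47.6   47.1] circ [ 665.6 -391.2   33.5]
[534.1 255.4] 1138 z [18.6 24.4 26.2] rect [650.1  47.3  88.7  49.7   5.5] circ [650.   46.8  49.7]
[475.  252.5] 1474 z [18.8 24.4 26.1] rect [657.1 -34.5  86.3  84.7  39.6] circ [656.9 -34.   43.4]
[344.  344.5] 577 z [18.9 23.5 29.4] rect [ 792.5 -162.7   31.4  103.5   11.3] circ [ 799.8 -161.2   52.3]
[487.  413.2] 101 z [18.7 20.2 21.4] rect [882.4  45.9  23.5  14.1   7.9] circ [882.5  46.4  13.3]

[316.1   7.6] 1198 z [62.7 69.3 70.7] rect [ 442.2 -239.2    9.8   57.8    6.6] circ [ 442.3 -239.1   29.1]
[112.2  28.7] 1825 z [64.6 87.9 90.3] rect [ 473.6 -395.    27.6   27.7   20.9] circ [ 473.  -395.8   14.8]
[351.1 372. ] 954 z [61.2 71.3 84.2] rect [ 791.5 -160.7   82.8   40.2   74.6] circ [ 791.5 -160.7   46. ]
```

View pics/w6.png

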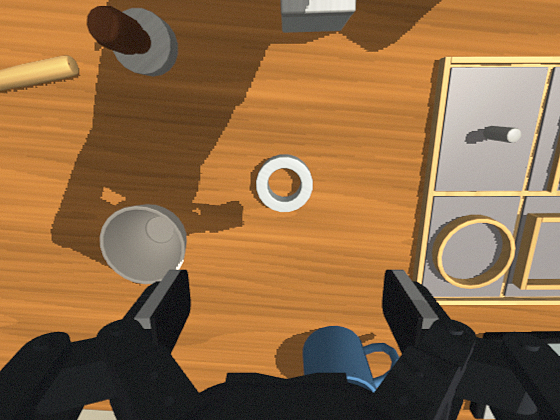

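Emit:
play_rows --moves '[{"translation": [-0.004,-0.011,0.6],"roll": 0,"fingers": 1},{"translation": [-0.004,-0.011,0.6],"roll": 0,"fingers": 1},{"translation": [-0.004,-0.011,0.6],"roll": 0,"fingers": 1},{"translation": [-0.004,-0.011,0.6],"roll": 0,"fingers": 1},{"translation": [-0.004,-0.011,0.6],"roll": 0,"fingers": 1}]'

```text
time: 8.23
tool_pos: [596.5, -252.2, 120.1]
eef_rot: [-0.001, -0.043, 0.999, 0.001]
contact_force: [0.7, -0.7, 0.5]
opening: 0.998
grasp_force: 0.0
```

Emit:
play_rows --moves '[{"translation": [0,0,0.2],"roll": 0,"fingers": 1},{"translation": [0,0,0.38],"roll": 0,"fingers": 1},{"translation": [0,0,0.48],"roll": 0,"fingers": 1},{"translation": [0,0,0.48],"roll": 0,"fingers": 1},{"translation": [0,0,0.48],"roll": 0,"fingers": 1}]'

```text
time: 8.65
tool_pos: [598.0, -253.5, 27.2]
eef_rot: [0.001, -0.043, 0.999, -0.001]
contact_force: [0.0, -0.4, 0.6]
opening: 1.0
grasp_force: 0.0
```

Emit:
play_rows --moves '[{"translation": [0,0,0],"roll": 0,"fingers": 0},{"translation": [0,0,0],"roll": 0,"fingers": 0},{"translation": [0,0,0],"roll": 0,"fingers": 0},{"translation": [0,0,0],"roll": 0,"fingers": 0},{"translation": [0,0,0],"roll": 0,"fingers": 0},{"translation": [0,0,0],"roll": 0,"fingers": 0},{"translation": [0,0,0],"roll": 0,"fingers": 0}]'

```text
time: 9.23
tool_pos: [598.1, -254.0, 28.0]
eef_rot: [0.002, -0.042, 0.999, -0.001]
contact_force: [-3.2, 3.4, 13.3]
opening: 0.68
grasp_force: 40.4
```

Emit:
play_rows --moves '[{"translation": [0,0,-0.15],"roll": 0,"fingers": 0},{"translation": [0,0,-0.35],"roll": 0,"fingers": 0},{"translation": [0,0,-0.5],"roll": 0,"fingers": 0},{"translation": [0,0,-0.5],"roll": 0,"fingers": 0},{"translation": [0,0,-0.5],"roll": 0,"fingers": 0}]'

```text
time: 9.65
tool_pos: [597.6, -253.8, 127.7]
eef_rot: [0.002, -0.042, 0.999, -0.001]
contact_force: [0.5, 0.3, -1.8]
opening: 0.682
grasp_force: 44.0
```

Emit:
play_rows --moves '[{"translation": [0.132,0.539,0],"roll": 0,"fingers": 0},{"translation": [0.132,0.539,0],"roll": 0,"fingers": 0},{"translation": [0.132,0.539,0],"roll": 0,"fingers": 0},{"translation": [0.132,0.539,0],"roll": 0,"fingers": 0},{"translation": [0.132,0.539,0],"roll": 0,"fingers": 0}]'

```text
time: 10.07
tool_pos: [560.9, -147.1, 124.1]
eef_rot: [-0.0, -0.043, 0.999, 0.0]
contact_force: [-0.3, -0.8, -0.9]
opening: 0.676
grasp_force: 44.0
```

Emit:
play_rows --moves '[{"translation": [0.132,0.539,0],"roll": 0,"fingers": 0},{"translation": [0.132,0.539,0],"roll": 0,"fingers": 0},{"translation": [0.132,0.539,0],"roll": 0,"fingers": 0},{"translation": [0.132,0.539,0],"roll": 0,"fingers": 0},{"translation": [0.132,0.539,0],"roll": 0,"fingers": 0},{"translation": [0.132,0.539,0],"roll": 0,"fingers": 0},{"translation": [0.132,0.539,0],"roll": 0,"fingers": 0}]'

```text
time: 10.65
tool_pos: [526.3, -44.4, 124.3]
eef_rot: [-0.0, -0.042, 0.999, -0.0]
contact_force: [-0.3, -0.4, -1.2]
opening: 0.68
grasp_force: 44.0
```

```bash
python3 snap.py w7; python3 blobs.py w7 30 55;python3 blobs.py w7 112 135
```

```text
{'time': np.float64(10.65), 'tool_pos': array([526.31 , -44.373, 124.261]), 'eef_rot': array([-0.   , -0.042,  0.999, -0.   ]), 'opening': np.float64(0.68), 'joint_positions': array([-0.153,  0.393,  1.712, -0.   ,  1.037, -1.808])}
yaw -175.2171717105036
[ 9.3 42.1] 1330 z [30.8 37.1 45.9] rect [ 426.5 -212.6   14.6   41.2   76. ] circ [ 424.9 -219.    20.6]
[436.7 186.3] 3358 z [30.8 32.8 34.1] rect [493.9  53.8  72.3  22.6   5. ] circ [494.2  54.2  36.7]
[428.1 245.3] 134 z [30.1 31.1 32.3] rect [534.9  56.9   6.7  13.3   4. ] circ [533.8  56.7   6.9]
[285.6 282. ] 11597 z [114.7 119.4 130.8] rect [522.1 -42.7  61.   67.7  43. ] circ [519.4 -45.2  42.8]
```

View pics/w7.png

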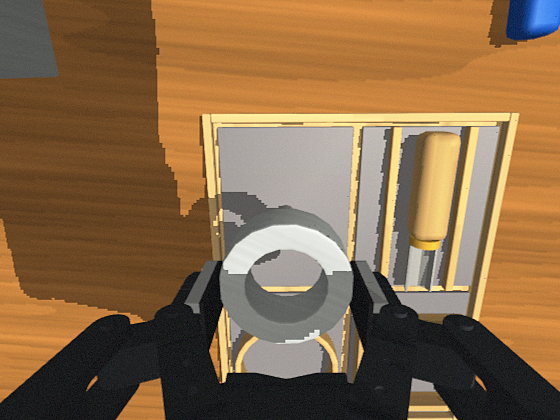

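The trier lies seated between the rails at (432,190). The ring is held flat at (286,280). Lowering the ring.

Emit:
play_rows --moves '[{"translation": [0,0.003,0.12],"roll": 0,"fingers": 0},{"translation": [0,0.003,0.22],"roll": 0,"fingers": 0},{"translation": [0,0.003,0.32],"roll": 0,"fingers": 0},{"translation": [0,0.003,0.4],"roll": 0,"fingers": 0},{"translation": [0,0.003,0.43],"roll": 0,"fingers": 0},{"translation": [0,0.003,0.43],"roll": 0,"fingers": 0}]'

```text
time: 11.2
tool_pos: [525.9, -43.3, 37.9]
eef_rot: [-0.0, -0.042, 0.999, 0.0]
contact_force: [0.7, -0.3, -1.6]
opening: 0.675
grasp_force: 44.4
```

Emit:
play_rows --moves '[{"translation": [0,0,0],"roll": 0,"fingers": 1},{"translation": [0,0,0],"roll": 0,"fingers": 1},{"translation": [0,0,0],"roll": 0,"fingers": 1},{"translation": [0,0,0],"roll": 0,"fingers": 1},{"translation": [0,0,0],"roll": 0,"fingers": 1}]'

```text
time: 11.62
tool_pos: [525.9, -42.6, 38.7]
eef_rot: [0.0, -0.042, 0.999, -0.0]
contact_force: [0.6, 0.1, -0.4]
opening: 0.997
grasp_force: 0.0
```

Emit:
play_rows --moves '[{"translation": [0,0,-0.3],"roll": 0,"fingers": 1},{"translation": [0,0,-0.6],"roll": 0,"fingers": 1},{"translation": [0,0,-1],"roll": 0,"fingers": 1},{"translation": [0,0,-1],"roll": 0,"fingers": 1},{"translation": [0,0,-1],"roll": 0,"fingers": 1},{"translation": [0,0,-1],"roll": 0,"fingers": 1}]'

```text
time: 12.12
tool_pos: [527.6, -42.7, 245.8]
eef_rot: [0.005, -0.043, 0.999, -0.001]
contact_force: [0.9, -0.2, -0.0]
opening: 1.003
grasp_force: 0.0
```

```bash
python3 snap.py w8; python3 blobs.py w8 28 38;echo;python3 blobs.py w8 64 80
```

```text
{'time': np.float64(12.117), 'tool_pos': array([527.646, -42.693, 245.771]), 'eef_rot': array([ 0.005, -0.043,  0.999, -0.001]), 'opening': np.float64(1.003), 'joint_positions': array([-0.15 ,  0.252,  1.592,  0.   ,  1.286, -1.806])}
yaw -175.12616683953053
[111.9  46.1] 355 z [28.5 33.3 37.6] rect [ 414.8 -213.    56.8    2.5    5.5] circ [ 414.9 -214.    28.4]
[383.6 158.2] 1702 z [29.2 32.6 34.2] rect [497.7  54.3  80.9  23.9   5.1] circ [497.6  54.8  40.7]
[285.7 177.7] 1676 z [31.5 33.2 34.5] rect [523.9 -43.7  58.9  58.7  61.8] circ [524.1 -43.8  29.9]
[  3.9 276. ] 156 z [28.3 32.5 37.5] rect [ 668.8 -356.4   10.8   47.8   82.8] circ [ 668.2 -361.3   23.9]
[192.5 380.4] 124 z [28.7 32.2 37.1] rect [ 797.  -140.6   40.4    6.5   36.7] circ [ 798.6 -142.7   20.2]

[56.3 39.2] 5881 z [67.9 69.8 71.3] rect [ 417.5 -241.2   58.7   60.6    6.6] circ [ 417.8 -241.1   40.4]
```

Emit:
play_rows --moves '[{"translation": [0.632,-0.942,0.1],"roll": -0.005,"fingers": 1},{"translation": [0.632,-0.942,0.1],"roll": -0.005,"fingers": 1},{"translation": [0.632,-0.942,0.1],"roll": -0.005,"fingers": 1},{"translation": [0.632,-0.942,0.1],"roll": -0.005,"fingers": 1},{"translation": [0.632,-0.942,0.1],"roll": -0.005,"fingers": 1},{"translation": [0.632,-0.942,0.1],"roll": -0.005,"fingers": 1},{"translation": [0.632,-0.942,0.1],"roll": -0.005,"fingers": 1},{"translation": [0.632,-0.942,0.1],"roll": -0.005,"fingers": 1}]'

```text
time: 12.83
tool_pos: [415.1, -241.4, 217.4]
eef_rot: [-0.001, -0.049, 0.999, 0.001]
contact_force: [1.4, 0.0, 0.1]
opening: 1.004
grasp_force: 0.0
```

```bash
python3 snap.py w9; python3 blobs.py w9 64 80
```

```text
{'time': np.float64(12.833), 'tool_pos': array([ 415.12 , -241.396,  217.401]), 'eef_rot': array([-0.001, -0.049,  0.999,  0.001]), 'opening': np.float64(1.004), 'joint_positions': array([-0.603,  0.177,  1.753,  0.   ,  1.213, -2.272])}
yaw -174.36037814907965
[285.1 202.1] 4528 z [68.4 69.8 71.1] rect [ 417.2 -242.    59.    58.8    7.4] circ [ 417.1 -241.8   40.3]
[112.5 241.2] 401 z [64.6 72.1 79.3] rect [ 467.4 -390.8   29.7   15.6   40.8] circ [ 471.7 -395.9   14.9]
```

Emit:
play_rows --moves '[{"translation": [-0.01,-0.004,0.2],"roll": -0.009,"fingers": 1},{"translation": [-0.01,-0.004,0.4],"roll": -0.009,"fingers": 1},{"translation": [-0.01,-0.004,0.6],"roll": -0.009,"fingers": 1},{"translation": [-0.01,-0.004,0.75],"roll": -0.009,"fingers": 1},{"translation": [-0.01,-0.004,0.826],"roll": -0.009,"fingers": 1},{"translation": [-0.01,-0.004,0.826],"roll": -0.009,"fingers": 1},{"translation": [-0.01,-0.004,0.826],"roll": -0.009,"fingers": 1}]'

```text
time: 13.47
tool_pos: [418.2, -240.6, 53.1]
eef_rot: [-0.001, -0.065, 0.998, 0.0]
contact_force: [0.0, 0.0, -0.1]
opening: 1.001
grasp_force: 0.0
```

Emit:
play_rows --moves '[{"translation": [0,0,0],"roll": 0,"fingers": 0},{"translation": [0,0,0],"roll": 0,"fingers": 0},{"translation": [0,0,0],"roll": 0,"fingers": 0},{"translation": [0,0,0],"roll": 0,"fingers": 0},{"translation": [0,0,0],"roll": 0,"fingers": 0},{"translation": [0,0,0],"roll": 0,"fingers": 0},{"translation": [0,0,0],"roll": 0,"fingers": 0}]' --squeeze 50

```text
time: 14.05
tool_pos: [418.7, -241.8, 54.8]
eef_rot: [0.001, -0.064, 0.998, -0.001]
contact_force: [0.1, 1.7, 6.4]
opening: 0.673
grasp_force: 53.5
```

Emit:
play_rows --moves '[{"translation": [0,0,-0.15],"roll": 0,"fingers": 0},{"translation": [0,0,-0.35],"roll": 0,"fingers": 0},{"translation": [0,0,-0.5],"roll": 0,"fingers": 0},{"translation": [0,0,-0.5],"roll": 0,"fingers": 0},{"translation": [0,0,-0.5],"roll": 0,"fingers": 0}]'

```text
time: 14.47
tool_pos: [418.5, -241.8, 155.1]
eef_rot: [0.002, -0.064, 0.998, -0.001]
contact_force: [-0.5, 0.3, -2.0]
opening: 0.671
grasp_force: 55.4
```

Emit:
play_rows --moves '[{"translation": [-0.67,0.696,0],"roll": 0,"fingers": 0},{"translation": [-0.67,0.696,0],"roll": 0,"fingers": 0},{"translation": [-0.67,0.696,0],"roll": 0,"fingers": 0},{"translation": [-0.67,0.696,0],"roll": 0,"fingers": 0},{"translation": [-0.67,0.696,0],"roll": 0,"fingers": 0},{"translation": [-0.67,0.696,0],"roll": 0,"fingers": 0}]'

```text
time: 14.97
tool_pos: [534.4, -82.3, 151.7]
eef_rot: [-0.001, -0.066, 0.998, 0.001]
contact_force: [0.5, -0.5, -2.1]
opening: 0.672
grasp_force: 55.4
```

Emit:
play_rows --moves '[{"translation": [-0.67,0.696,0],"roll": 0.0125,"fingers": 0},{"translation": [-0.67,0.696,0],"roll": 0.0125,"fingers": 0},{"translation": [-0.67,0.696,0],"roll": 0.0125,"fingers": 0},{"translation": [-0.67,0.696,0],"roll": 0.0125,"fingers": 0},{"translation": [-0.67,0.696,0],"roll": 0.0125,"fingers": 0},{"translation": [-0.67,0.696,0],"roll": 0.0125,"fingers": 0},{"translation": [-0.67,0.696,0],"roll": 0.0125,"fingers": 0},{"translation": [-0.67,0.696,0],"roll": 0.0125,"fingers": 0}]'

```text
time: 15.63
tool_pos: [647.2, 68.3, 151.8]
eef_rot: [-0.001, -0.045, 0.999, -0.0]
contact_force: [0.0, -1.1, -1.1]
opening: 0.671
grasp_force: 55.3
```

```bash
python3 snap.py w10; python3 blobs.py w10 155 180
```

```text
{'time': np.float64(15.633), 'tool_pos': array([647.168,  68.35 , 151.848]), 'eef_rot': array([-0.001, -0.045,  0.999, -0.   ]), 'opening': np.float64(0.671), 'joint_positions': array([ 0.049,  0.611,  1.307, -0.   ,  1.225, -1.611])}
yaw -174.87721561467086
[285.5 302.1] 24023 z [161.3 166.7 171.6] rect [645.8  68.2  59.5  85.    4.7] circ [642.4  67.9  42.7]
```

View pics/w10.png

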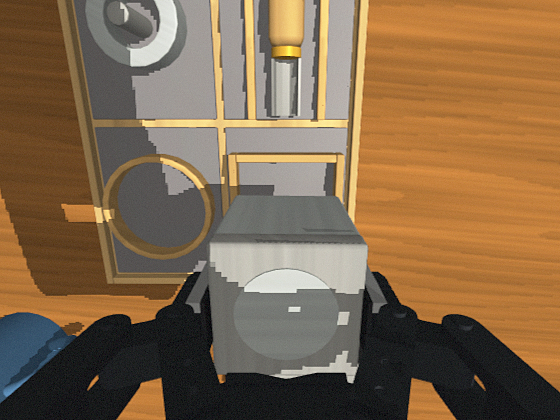

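The ring surrounds the post at (135,15), and the tin is held straight above the square well (285,300).

Emit:
play_rows --moves '[{"translation": [-0.007,0.001,0.12],"roll": 0,"fingers": 0},{"translation": [-0.007,0.001,0.22],"roll": 0,"fingers": 0},{"translation": [-0.007,0.001,0.3],"roll": 0,"fingers": 0},{"translation": [-0.007,0.001,0.37],"roll": 0,"fingers": 0},{"translation": [-0.007,0.001,0.42],"roll": 0,"fingers": 0},{"translation": [-0.007,0.001,0.433],"roll": 0,"fingers": 0},{"translation": [-0.007,0.001,0.433],"roll": 0,"fingers": 0}]'

```text
time: 16.27
tool_pos: [649.2, 69.0, 66.5]
eef_rot: [-0.0, -0.045, 0.999, -0.0]
contact_force: [1.0, 0.6, -2.0]
opening: 0.67
grasp_force: 55.3
```

Emit:
play_rows --moves '[{"translation": [0,0,0],"roll": 0,"fingers": 1},{"translation": [0,0,0],"roll": 0,"fingers": 1},{"translation": [0,0,0],"roll": 0,"fingers": 1},{"translation": [0,0,0],"roll": 0,"fingers": 1},{"translation": [0,0,0],"roll": 0,"fingers": 1}]'

```text
time: 16.68
tool_pos: [649.5, 69.4, 67.2]
eef_rot: [0.0, -0.045, 0.999, -0.0]
contact_force: [-0.5, -0.3, -0.5]
opening: 1.003
grasp_force: 0.0
```

Emit:
play_rows --moves '[{"translation": [0,0,-0.3],"roll": 0,"fingers": 1},{"translation": [0,0,-0.6],"roll": 0,"fingers": 1},{"translation": [0,0,-0.9],"roll": 0,"fingers": 1},{"translation": [0,0,-0.9],"roll": 0,"fingers": 1},{"translation": [0,0,-0.9],"roll": 0,"fingers": 1},{"translation": [0,0,-0.9],"roll": 0,"fingers": 1}]'

```text
time: 17.18
tool_pos: [650.3, 69.5, 252.1]
eef_rot: [0.004, -0.045, 0.999, -0.0]
contact_force: [0.9, 0.2, 0.0]
opening: 1.001
grasp_force: 0.0
```

```bash
python3 snap.py w11; python3 blobs.py w11 72 90
```

```text
{'time': np.float64(17.183), 'tool_pos': array([650.34 ,  69.477, 252.062]), 'eef_rot': array([ 0.004, -0.045,  0.999, -0.   ]), 'opening': np.float64(1.001), 'joint_positions': array([ 0.05 ,  0.532,  1.192, -0.   ,  1.409, -1.61 ])}
yaw -174.85754731708653
[285.3 188.6] 3970 z [78.3 79.8 81.2] rect [648.6  68.6  59.3  58.8   4.3] circ [648.2  68.7  40.1]
[ 45.7 315.1] 1663 z [72.7 80.2 85. ] rect [ 808.6 -164.7   60.9   97.     9.5] circ [ 813.1 -163.5   49.8]
```

Emit:
play_rows --moves '[{"translation": [0.363,-0.746,0],"roll": 0,"fingers": 1},{"translation": [0.363,-0.746,0],"roll": 0,"fingers": 1},{"translation": [0.363,-0.746,0],"roll": 0,"fingers": 1},{"translation": [0.363,-0.746,0],"roll": 0,"fingers": 1},{"translation": [0.363,-0.746,0],"roll": 0,"fingers": 1}]'

```text
time: 17.65
tool_pos: [588.0, -91.2, 245.1]
eef_rot: [-0.001, -0.042, 0.999, -0.0]
contact_force: [0.9, 0.5, 0.3]
opening: 0.999
grasp_force: 0.0
```

Emit:
play_rows --moves '[{"translation": [0.363,-0.746,0],"roll": 0,"fingers": 1},{"translation": [0.363,-0.746,0],"roll": 0,"fingers": 1},{"translation": [0.363,-0.746,0],"roll": 0,"fingers": 1},{"translation": [0.363,-0.746,0],"roll": 0,"fingers": 1},{"translation": [0.363,-0.746,0],"roll": 0,"fingers": 1}]'

```text
time: 18.07
tool_pos: [528.6, -246.2, 244.9]
eef_rot: [-0.001, -0.042, 0.999, 0.0]
contact_force: [-0.3, -0.1, 0.4]
opening: 1.003
grasp_force: 0.0
```

Emit:
play_rows --moves '[{"translation": [0.363,-0.746,0],"roll": 0.11,"fingers": 1},{"translation": [0.363,-0.746,0],"roll": 0.11,"fingers": 1},{"translation": [0.363,-0.746,0],"roll": 0.11,"fingers": 1},{"translation": [0.363,-0.746,0],"roll": 0.11,"fingers": 1},{"translation": [0.363,-0.746,0],"roll": 0.11,"fingers": 1},{"translation": [0.363,-0.746,0],"roll": 0.11,"fingers": 1},{"translation": [0.363,-0.746,0],"roll": 0.11,"fingers": 1},{"translation": [0.363,-0.746,0],"roll": 0.11,"fingers": 1}]'

```text
time: 18.73
tool_pos: [472.9, -394.8, 246.0]
eef_rot: [-0.0, 0.127, 0.992, 0.0]
contact_force: [-1.1, 1.0, 0.3]
opening: 1.002
grasp_force: 0.0
```

```bash
python3 snap.py w12; python3 blobs.py w12 80 100; python3 blobs.py w12 20 27
```

```text
{'time': np.float64(18.733), 'tool_pos': array([ 472.901, -394.821,  245.991]), 'eef_rot': array([-0.   ,  0.127,  0.992,  0.   ]), 'opening': np.float64(1.002), 'joint_positions': array([-0.755,  0.452,  1.323,  0.   ,  1.367, -2.071])}
yaw 165.4147582959688
[283.6 196. ] 787 z [81.6 88.8 90.3] rect [ 470.8 -396.7   28.    26.8   76. ] circ [ 472.1 -396.7   14.7]
[283.9 174.6] 1185 z [22.1 23.3 24.6] rect [ 469.6 -396.6   54.7   49.    74.6] circ [ 472.5 -397.    28. ]
[330.9 342.4] 434 z [20.4 23.6 26.7] rect [ 678.4 -391.5   63.5   38.2   86.6] circ [ 666.6 -390.8   31.9]
```

View pics/w12.png

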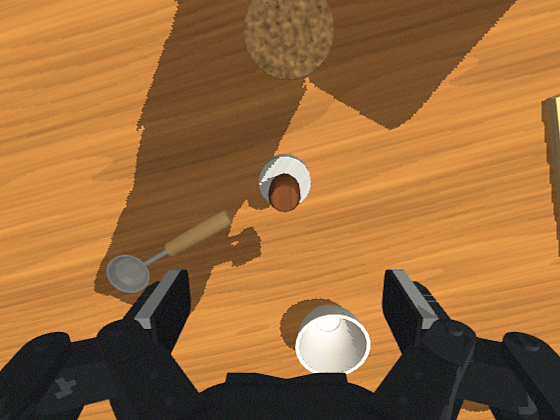

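Emit:
play_rows --moves '[{"translation": [0,-0.01,0.2],"roll": 0,"fingers": 1},{"translation": [0,-0.01,0.4],"roll": 0,"fingers": 1},{"translation": [0,-0.01,0.6],"roll": 0,"fingers": 1},{"translation": [0,-0.01,0.8],"roll": 0,"fingers": 1},{"translation": [0,-0.01,0.9],"roll": 0,"fingers": 1},{"translation": [0,-0.01,0.9],"roll": 0,"fingers": 1},{"translation": [0,-0.01,0.9],"roll": 0,"fingers": 1}]'

```text
time: 19.37
tool_pos: [472.4, -397.1, 66.7]
eef_rot: [-0.0, 0.127, 0.992, 0.0]
contact_force: [0.7, -0.2, 0.3]
opening: 1.0
grasp_force: 0.0
```

Emit:
play_rows --moves '[{"translation": [0,0,0],"roll": 0,"fingers": 0},{"translation": [0,0,0],"roll": 0,"fingers": 0},{"translation": [0,0,0],"roll": 0,"fingers": 0},{"translation": [0,0,0],"roll": 0,"fingers": 0},{"translation": [0,0,0],"roll": 0,"fingers": 0},{"translation": [0,0,0],"roll": 0,"fingers": 0},{"translation": [0,0,0],"roll": 0,"fingers": 0},{"translation": [0,0,0],"roll": 0,"fingers": 0},{"translation": [0,0,0],"roll": 0,"fingers": 0},{"translation": [0,0,0],"roll": 0,"fingers": 0}]' --squeeze 50

```text
time: 20.2
tool_pos: [472.3, -398.1, 67.6]
eef_rot: [0.001, 0.128, 0.992, -0.0]
contact_force: [-0.4, 1.9, 6.0]
opening: 0.337
grasp_force: 50.5
```

Emit:
play_rows --moves '[{"translation": [0,0,-0.15],"roll": 0,"fingers": 0},{"translation": [0,0,-0.35],"roll": 0,"fingers": 0},{"translation": [0,0,-0.5],"roll": 0,"fingers": 0},{"translation": [0,0,-0.5],"roll": 0,"fingers": 0},{"translation": [0,0,-0.5],"roll": 0,"fingers": 0}]'

```text
time: 20.62
tool_pos: [472.1, -398.1, 167.9]
eef_rot: [0.001, 0.128, 0.992, -0.001]
contact_force: [-0.4, 0.1, -4.3]
opening: 0.334
grasp_force: 50.6
```

```bash
python3 snap.py w13; python3 blobs.py w13 115 130
```

```text
{'time': np.float64(20.617), 'tool_pos': array([ 472.145, -398.127,  167.876]), 'eef_rot': array([ 0.001,  0.128,  0.992, -0.001]), 'opening': np.float64(0.334), 'joint_positions': array([-0.76 ,  0.521,  1.408, -0.   ,  1.21 , -2.075])}
yaw 165.3341572164839
[287.2 230.4] 4136 z [120.2 123.7 125.1] rect [ 462.6 -395.7   55.3   36.8   77.8] circ [ 471.6 -397.7   27.8]
```

View pics/w13.png

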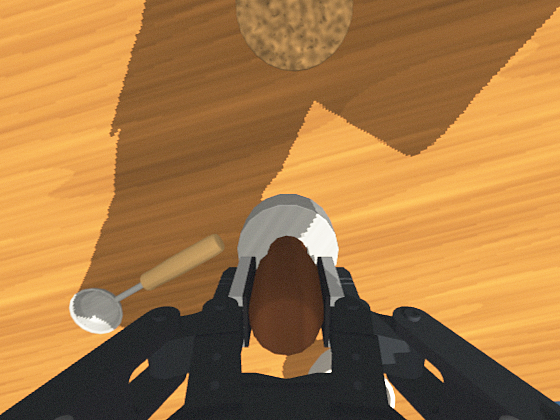

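Emit:
play_rows --moves '[{"translation": [-0.143,0.666,0],"roll": 0,"fingers": 0},{"translation": [-0.143,0.666,0],"roll": 0,"fingers": 0},{"translation": [-0.143,0.666,0],"roll": 0,"fingers": 0},{"translation": [-0.143,0.666,0],"roll": 0,"fingers": 0},{"translation": [-0.143,0.666,0],"roll": 0,"fingers": 0}]'

```text
time: 21.08
tool_pos: [534.0, -272.9, 164.4]
eef_rot: [-0.002, 0.126, 0.992, 0.001]
contact_force: [-0.4, -0.8, -2.9]
opening: 0.335
grasp_force: 51.3
```

Emit:
play_rows --moves '[{"translation": [-0.143,0.666,0],"roll": 0,"fingers": 0},{"translation": [-0.143,0.666,0],"roll": 0,"fingers": 0},{"translation": [-0.143,0.666,0],"roll": 0,"fingers": 0},{"translation": [-0.143,0.666,0],"roll": 0,"fingers": 0},{"translation": [-0.143,0.666,0],"roll": 0,"fingers": 0}]'

```text
time: 21.5
tool_pos: [595.1, -152.2, 164.7]
eef_rot: [-0.001, 0.126, 0.992, 0.0]
contact_force: [-0.7, -1.0, -4.2]
opening: 0.336
grasp_force: 51.7
```

Emit:
play_rows --moves '[{"translation": [-0.143,0.666,0],"roll": 0,"fingers": 0},{"translation": [-0.143,0.666,0],"roll": 0,"fingers": 0},{"translation": [-0.143,0.666,0],"roll": 0,"fingers": 0},{"translation": [-0.143,0.666,0],"roll": 0,"fingers": 0},{"translation": [-0.143,0.666,0],"roll": 0,"fingers": 0},{"translation": [-0.143,0.666,0],"roll": 0,"fingers": 0},{"translation": [-0.143,0.666,0],"roll": 0,"fingers": 0}]'

```text
time: 22.08
tool_pos: [655.5, -34.7, 165.7]
eef_rot: [-0.001, 0.128, 0.992, -0.0]
contact_force: [-0.3, -0.2, -3.1]
opening: 0.337
grasp_force: 51.9
```

```bash
python3 snap.py w14; python3 blobs.py w14 115 130; python3 blobs.py w14 23 29
```

```text
{'time': np.float64(22.083), 'tool_pos': array([655.467, -34.725, 165.692]), 'eef_rot': array([-0.001,  0.128,  0.992, -0.   ]), 'opening': np.float64(0.337), 'joint_positions': array([-0.109,  0.61 ,  1.276, -0.   ,  1.258, -1.422])}
yaw 165.25322363381784
[287.1 230.9] 4121 z [119.7 121.6 123.1] rect [645.9 -32.1  55.3  36.8  77.3] circ [654.8 -34.1  27.8]
[362.4  12. ] 178 z [23.4 26.8 28.8] rect [533.9  55.   27.   12.9  68.2] circ [530.8  56.3  13.8]
[213.9  21.2] 174 z [23.3 25.9 28.7] rect [516.  -48.1  17.9  35.9  29.4] circ [523.1 -44.1  18. ]
[386.7 145.5] 2008 z [23.8 25.2 26.3] rect [648.   68.   88.   88.2   5. ] circ [647.9  67.9  61.4]
[387.7 143.3] 164 z [23.4 26.  28.8] rect [626.   57.1  29.   65.3  37.7] circ [637.5  66.   32.6]
[288.5 181.4] 1166 z [23.7 25.1 26.3] rect [645.1 -30.2  84.9  60.4  74.2] circ [656.3 -33.6  42.7]
```

View pics/w14.png

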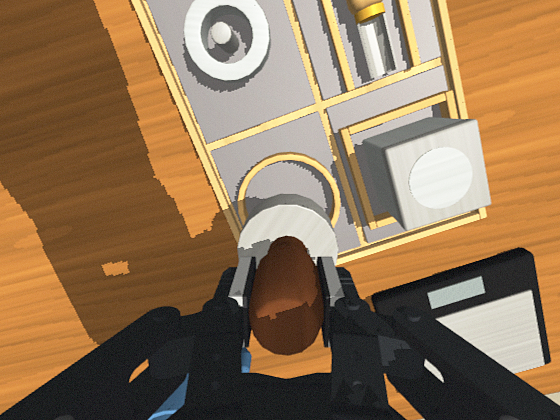

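The tin, ring and trier are seated, and the tamper's foot at (287,230) hangs about 1.5 mm off the round well's centre.

Emit:
play_rows --moves '[{"translation": [-0.0065,0.005,0.12],"roll": 0,"fingers": 0},{"translation": [-0.0065,0.005,0.24],"roll": 0,"fingers": 0},{"translation": [-0.0065,0.005,0.33],"roll": 0,"fingers": 0},{"translation": [-0.0065,0.005,0.4],"roll": 0,"fingers": 0},{"translation": [-0.0065,0.005,0.43],"roll": 0,"fingers": 0},{"translation": [-0.0065,0.005,0.44],"roll": 0,"fingers": 0},{"translation": [-0.0065,0.005,0.44],"roll": 0,"fingers": 0}]'

```text
time: 22.72
tool_pos: [657.8, -32.8, 79.1]
eef_rot: [0.0, 0.128, 0.992, 0.0]
contact_force: [-0.8, 0.3, -2.2]
opening: 0.341
grasp_force: 51.8
```

Emit:
play_rows --moves '[{"translation": [0,0,0],"roll": 0,"fingers": 0.75},{"translation": [0,0,0],"roll": 0,"fingers": 0.75},{"translation": [0,0,0],"roll": 0,"fingers": 0.75},{"translation": [0,0,0],"roll": 0,"fingers": 0.75},{"translation": [0,0,0],"roll": 0,"fingers": 0.75},{"translation": [0,0,0],"roll": 0,"fingers": 0.75}]'

```text
time: 23.22
tool_pos: [657.7, -32.3, 79.0]
eef_rot: [0.0, 0.128, 0.992, -0.0]
contact_force: [0.1, -0.0, 0.4]
opening: 0.751
grasp_force: 0.0
```

Emit:
play_rows --moves '[{"translation": [0,0,-0.3],"roll": 0,"fingers": 0.75},{"translation": [0,0,-0.6],"roll": 0,"fingers": 0.75},{"translation": [0,0,-0.9],"roll": 0,"fingers": 1},{"translation": [0,0,-0.9],"roll": 0,"fingers": 1},{"translation": [0,0,-0.9],"roll": 0,"fingers": 1},{"translation": [0.5,0,-0.9],"roll": 0,"fingers": 1},{"translation": [0.5,0,-0.9],"roll": 0,"fingers": 1},{"translation": [0.5,0,-0.9],"roll": 0,"fingers": 1},{"translation": [0.5,0,-0.9],"roll": 0,"fingers": 1},{"translation": [0.5,0,-0.9],"roll": 0,"fingers": 1}]'

```text
time: 24.05
tool_pos: [560.7, -6.9, 259.6]
eef_rot: [0.001, 0.127, 0.992, 0.0]
contact_force: [-0.7, -0.2, 0.7]
opening: 1.002
grasp_force: 0.0
```

```bash
python3 snap.py w15; for r in "88 110" "75 86" "29 40"; do python3 blobs.py w15 $r; echo; done; python3 - <<'E'
from plant import bot
from h import *
np.set_printoptions(precision=1,suppress=True)
c=bot.camera("top");P=cloud(c);z=P[...,2]
for n,(x,y) in dict(screw=(504,398),stamp=(436,260)).items():
    for lab,D in (("now",P),("start",cloud(dict(np.load("top0.npz"))))):
        m=(D[...,2]>7)&(D[...,2]<100)&(np.hypot(D[...,0]-x,D[...,1]-y)<75); print(n,lab,D[m].mean(0),m.sum())
E
```

```text
{'time': np.float64(24.05), 'tool_pos': array([560.732,  -6.903, 259.551]), 'eef_rot': array([0.001, 0.127, 0.992, 0.   ]), 'opening': np.float64(1.002), 'joint_positions': array([-0.078,  0.316,  1.478, -0.   ,  1.346, -1.393])}
yaw 165.35474164625103
[286.  292.1] 660 z [ 90.   98.7 100.2] rect [656.1 -31.9  28.   26.2  75. ] circ [657.4 -32.3  14.7]

[379.8 252.4] 3001 z [78.2 79.8 81.1] rect [647.9  68.5  59.3  58.8   4.4] circ [647.9  68.3  40.2]
[285.6 276.8] 144 z [75.9 80.9 85.6] rect [648.6 -30.3  28.8  12.3  77.3] circ [654.6 -31.7  14.4]

[328.  103.9] 1749 z [29.9 32.6 34.3] rect [497.5  54.4  80.6  23.2   4.6] circ [497.5  55.3  40.4]
[243.4 155.9] 1609 z [31.7 33.2 34.5] rect [524.  -43.8  58.4  59.   74.1] circ [523.9 -44.   29.9]
[363.3 215.7] 190 z [29.6 34.7 39.2] rect [619.7  65.6   3.4  57.    6.8] circ [621.4  65.8  28.5]
[285.9 259.3] 1078 z [31.7 33.3 34.7] rect [654.5 -31.5  53.9  49.1  75.3] circ [657.5 -32.6  27.8]
[ 24.5 319. ] 291 z [29.6 34.5 39.1] rect [ 646.  -364.9   56.7   16.1   34.8] circ [ 650.6 -371.5   28.4]
[  5.1 356. ] 109 z [29.3 33.4 39.3] rect [ 689.1 -413.5   16.9    5.2   42.1] circ [ 688.5 -412.8    8.5]
[210.  373.5] 220 z [29.3 34.2 39.6] rect [ 784.2 -169.8   53.6   11.5   89.4] circ [ 789.6 -169.9   26.8]

screw now [502.5 392.9  19.2] 281
screw start [500.4 393.5  19.9] 265
stamp now [434.4 259.3  36.5] 348
stamp start [433.8 259.7  35.8] 356
```

View pics/w15.png

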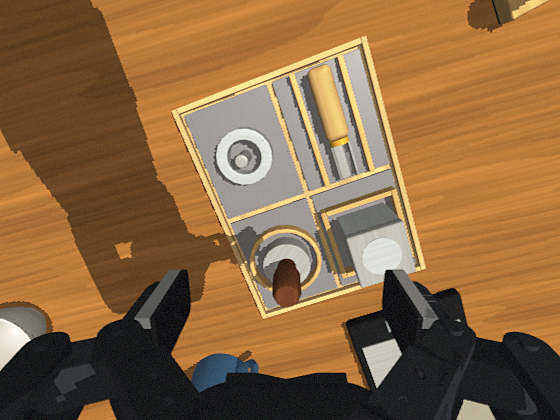

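All four parts are seated: trier (330,105), ring (243,156), tamper (286,270) and tin (380,250). Measured centres are within 2 mm and heights are correct. The look-alikes have not moved.

```bash
python3 -c "
from plant import bot
print(bot.finish_job())"
```

```text
the job is handed in; nothing more can be done
None
```

I put the trier, tamper, tin and ring in their places in the caddy and let them go, each measured within about 2 mm of centre and at full depth, left the screwdriver and stamp unmoved, and handed the job in at about 24 s; no verdict came back.

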